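# Tip the rejected pins into the slotted reject box

### The job

The three steel pins in the blue tray have failed inspection. Lift the tray by its handle, turn it so that the pins lie along the slot of the red reject box and tip all three in; then put the empty tray back, standing flat on the middle of its green mat, and leave the box's flap shut. Leave everything else on the bench where it is.

Things in the scene. Friction and masses are not known exactly. Their poses are not given: they have to be found in the camera images.
- tray: Blue steel pin tray, 134 mm long (its y), 78 mm wide (its x), 0.26 kg, loose. Origin: underside, midlength, straight below the handle; z up. Flat floor (top at z = 3 mm) from x = -20 to +26 mm, pins on it; back wall 34 mm high at x = +29 mm; end walls 34 mm high, inner faces at y = +-64 mm. No wall on the -x side: there the floor rises as a 16 degree pouring ramp to the lip.
- tray_handle (a point): Centre of the tray's black handle: a straight flat-sided bar along the tray's y, 16 mm thick (x), 24 mm tall (z), 134 mm long between two end straps, 74 mm above the tray's underside; 45 mm free below it to the pins. Axes as the tray's.
- tray_lip (a point): Middle of the tray's pouring lip, on top of its edge, at x = -49, y = 0, z = +11 mm in the tray's frame, axes as the tray's. The pins start to roll over the lip when the tray is tipped about its y axis, lip down, by more than 16 degrees; 40 degrees empties it.
- pin1: Ground steel pin with a narrow red paint mark, 12 mm diameter, 110 mm long, 95 g, lying loose in the tray along the tray's length. Origin at its centre, y along its length.
- pin2: Second pin, the same.
- pin3: Third pin, the same.
- reject_box: Red sheet-steel reject box, fixed to the bench, 170 mm (its x) by 210 mm (its y), flat top 110 mm above the bench, 3 mm walls, hollow. Origin: centre of its underside; z up. Brass padlock on its +x face.
- slot (a point): Centre of the drop slot in the box's top, level with the top. The slot is 150 mm long along the box's y and 34 mm wide along its x. Axes as the box's.
- flap (a joint): Hinge of the slot's cover flap (rad): 0 = shut flat over the slot, 1.95 = fully open, leaning back 22 degrees past upright on the slot's -x side, where it stops parts rolling towards -x. Hinge line: along the box's y at x = -25, z = 111 mm in the box's frame. Plate 55 x 166 x 3 mm, 0.12 kg. Only its weight holds it open: pushed towards +x past upright it falls shut.
- flap_edge (a point): Middle of the flap's free edge, 55 mm from the hinge line. The edge has a fold 10 mm high on the outer side.
- mat: Green rubber mat, fixed, 220 mm (its x) by 170 mm (its y), 3 mm thick, on which the tray stands at the start and must stand at the end. Origin: centre of its underside.
- caliper: Bystander: digital caliper lying flat, 200 mm long along its x, up to 13 mm high. Origin: underside centre.
- vblock: Bystander: dark V-block 60 x 56 mm with a clamp, 64 mm high, a pin 110 mm long along its x clamped in it (not one of the three). Origin: underside centre.
- micrometer: Bystander: green micrometer lying flat, about 140 x 60 mm, 18 mm high. Origin: below the middle of its measuring gap.
- flange: Bystander: steel flange, 90 mm diameter, 30 mm high. Origin: underside centre.
- spray_can: Bystander: spray can, 52 mm diameter, 170 mm high, standing. Origin: underside centre.
- wrench: Bystander: wrench lying flat, 200 mm long. Origin: on its underside.
- mouse: Bystander: black computer mouse, 100 x 60 mm, 30 mm high. Origin: underside centre.

How it is judged:
On the way, in this order (a step that is already met when the one before it is completed fails the run):
1. the tray, its long side turned along the slot (within 20 degrees), is tipped (more than 9 degrees) with its lip over the slot (within 70 mm of the slot's centre) (angle between tray's own z axis and vertical above 0.16 rad and angle between the y axis of tray and the y axis of reject_box, either way round below 0.35 rad and horizontal distance between tray_lip and slot below 0.07 m and height (world z) of tray_lip above 0.1 m), for 0.05 s.
2. all three pins are inside the reject box (x of pin1 in the frame of reject_box between -0.085 and 0.085 m and y of pin1 in the frame of reject_box between -0.105 and 0.105 m and z of each of pin1, pin2, pin3 in the frame of reject_box below 0.09 m and x of pin2 in the frame of reject_box between -0.085 and 0.085 m and y of pin2 in the frame of reject_box between -0.105 and 0.105 m and x of pin3 in the frame of reject_box between -0.085 and 0.085 m and y of pin3 in the frame of reject_box between -0.105 and 0.105 m), for 0.2 s.
At the end, for the whole second after the job is handed in: All three pins lie inside the reject box, its flap is shut (below 0.1 rad), and the tray stands flat (within 5 degrees) and at rest on the green mat, its centre within 55 mm of the mat's centre (all of step 2 and value of joint flap below 0.1 rad and horizontal distance between tray and mat below 0.055 m and angle between tray's own z axis and vertical below 0.08 rad and height (world z) of tray below 0.012 m and linear speed of tray below 0.02 m/s and linear speed of each of pin1, pin2, pin3 below 0.03 m/s); the robot touches nothing.
It fails at once if another thing on the bench (caliper, V-block, micrometer, flange, spray can, wrench, mouse) is moved more than 30 mm (distance of any of caliper, vblock, micrometer, flange, spray_can, wrench, mouse from where it was at the start of the episode above 0.03 m).
It also fails if it takes over 72 s, if anything falls off the work surface, if the arm or the gripper's body presses on something with over 40 N, if the wrist force passes 120 N, or if a joint passes its speed limit or range.

### The arm

A 6-joint arm with a two-finger parallel gripper is mounted at the origin on the work surface. World frame = base frame: x ahead of the robot, y to its left, z up, the work surface at z = 0. Lengths are in m, angles in rad, forces in N, time in s.
With the tool pointing down it reaches from about 0.3 to 0.85 m from the base axis. Payload 4.2 kg.
Tool frame: the origin (TCP) lies where the fingers leave the gripper's body, on its centre line; the fingertips stand 78 mm ahead of it and the grasp point (between the pads) lies 60 mm ahead of it; x points along the fingers, y is the direction in which the jaws open and shut, and the axes are right-handed (so a half turn about x gives the same grasp; the last joint's range is limited). The gripper opens to 91 mm and grips with 3 to 60 N. Pads are 32 mm wide; open, the fingers measure 118 mm over their backs; the gripper's body (76 mm by 178 mm) begins 60 mm behind the grasp point.
Start: joints at [1.296, 0.32, 1.565, -0, 1.257, -0.02], TCP at [0.145, 0.556, 0.292] pointing down, gripper open.
Joint ranges: [-3.11, 3.11], [-0.84, 2.01], [0.21, 2.61], [-1.34, 4.49], [0.05, 2.63], [-2.56, 2.56]. Speed limits (rad/s): [2.57, 2.57, 3.14, 3.14, 3.14, 3.14].

### API

Orientations are given as a rotation vector (axis times angle).
In Python, from rig import manip gives the robot as it stands.
- The arm moves only by the shell command python3 -m pendant 'ROWS' [FORCE]. ROWS is JSON, a list of rows, each an object of numbers: "rx", "ry", "rz": the turn, a rotation vector about the tool's x, y, z in rad; "x", "y", "z": the shift along the tool's x, y, z in m; "grip": the opening, from -1 (shut) to 1 (fully open). In form: [{"rx": .., "ry": .., "rz": .., "x": .., "y": .., "z": .., "grip": ..}, ...]. A call has 1 to 10 rows; each row is the pose to reach, as a shift and turn from the pose commanded when the call began, along the tool's axes at that moment; what a row does not reach only later rows make up. A row lasts 1/8 s, in which the tool goes at most 62.5 mm and 10.7 degrees, less where a joint would pass 70% of its speed; a pose out of reach is approached as far as the arm can. A call with a gripper value outside its range is refused whole. The fingers move at their own pace and stop on an object; FORCE is the grip in N (left out, the last holds). Time passes only in rows, so rows that repeat a pose let the fingers close. It gives the time, the measured TCP pose, the force and the opening at its end, in the units of the state.
- manip.read_state(): the state, without advancing time (a new reading comes with each control period).
- manip.get_image(name): name is "scene" or "side" or "wrist"; returns (picture, depth): 400x640x3 uint8, red, green, blue; 400x640 float32, m along the optical axis (not along the pixel's ray), 0 where there is no reading.
- manip.calibration(name): a dict with "intrinsics" (3x3 intrinsics, pixels), "eye" and "orientation" of the camera in the world. Camera axes: x right, y down, z forward; pixel columns grow to the right and rows downward; lengths in m; the calibration is good to about 2 mm. The wrist camera is an equidistant fisheye: a pixel r from the principal point sees the ray r / f radians off the axis. A picture is of the moment at which its call begins: read the wrist's pose just before it. calibration takes no time and is no camera call; for the wrist camera it gives the pose at the moment of the call.
- manip.finish_job(): hands the job in, once; it reports no verdict.
The state is a dict: "clock": time; "qpos": joint angles; "dq": joint speeds; "tau": joint torques, N m; "position": TCP position; "orientation": TCP orientation; "wrist_force": force on the tool from outside, world axes, zero at the start; "moment": the same for the moment, N m; "finger_gap": finger opening in m.
Only numpy, scipy, OpenCV 4.12 (cv2) and the standard library are available. Lean on these libraries where they do the work, as an engineer would, in place of code of your own. Each camera call takes 0.05 s, during which the arm holds its last target. There are 200 camera calls.

## Working session

There is one attempt and no reset: what is moved stays moved. The work goes in short steps, Python scripts to look and compute and a shell command to move; the robot and the scene stay as the last step left them, time stands still between calls to the robot, and variables do not carry over. Pictures are saved under pics/ and viewed, about 8 in all and at most 12, crops included, and the job is handed in when it is done.

```bash
ls; mkdir -p pics
python3 - <<'E'
from rig import manip
import cv2,numpy as np,pickle
d={}
for n in("scene","side","wrist"):
    c=manip.calibration(n); p,z=manip.get_image(n); d[n]=(p,z,c)
    cv2.imwrite(f"pics/{n}0.png",p[:,:,::-1]); print(n,c)
pickle.dump(d,open("d0.pkl","wb"))
s=manip.read_state();print(s)
E
```

```text
pics
scene {'intrinsics': array([[431.3340703 ,   0.        , 316.18442076],
       [  0.        , 431.3340703 , 191.65661587],
       [  0.        ,   0.        ,   1.        ]]), 'eye': array([ 1.52051769, -0.25257586,  0.87295105]), 'orientation': array([-1.82068645, -1.45287614,  0.70284061])}
side {'intrinsics': array([[388.57798013,   0.        , 319.70387888],
       [  0.        , 388.57798013, 199.20368432],
       [  0.        ,   0.        ,   1.        ]]), 'eye': array([ 0.33118014, -0.89871276,  0.69340237]), 'orientation': array([-2.12527163,  0.25815681, -0.14614474])}
wrist {'intrinsics': array([[309.70691629,   0.        , 316.03310468],
       [  0.        , 309.70691629, 198.1464709 ],
       [  0.        ,   0.        ,   1.        ]]), 'eye': array([0.08042317, 0.57386213, 0.38330329]), 'orientation': array([2.32794833, 1.79867463, 0.2166439 ])}
{'clock': 0.15, 'qpos': array([ 1.29601774e+00,  3.20148392e-01,  1.56536332e+00, -1.94623228e-06,
        1.25739007e+00, -1.99619680e-02]), 'dq': array([-4.09165092e-05,  6.85475199e-05, -2.92720149e-03,  1.75258484e-03,
        1.18473110e-03,  1.14527150e-03]), 'tau': array([ 1.44558657e-03, -4.12777877e+01, -2.32154417e+01,  7.29433447e-02,
        4.34479269e-02, -1.01794101e-04]), 'position': array([0.14484714, 0.55618853, 0.2916252 ]), 'orientation': array([ 0.19901989,  1.56171467, -0.20105897]), 'wrist_force': array([-0.29660458, -0.27474691, -0.73408266]), 'moment': array([0.05253954, 0.03737154, 0.01117691]), 'finger_gap': 0.09142838846627653}
```

View pics/scene0.png

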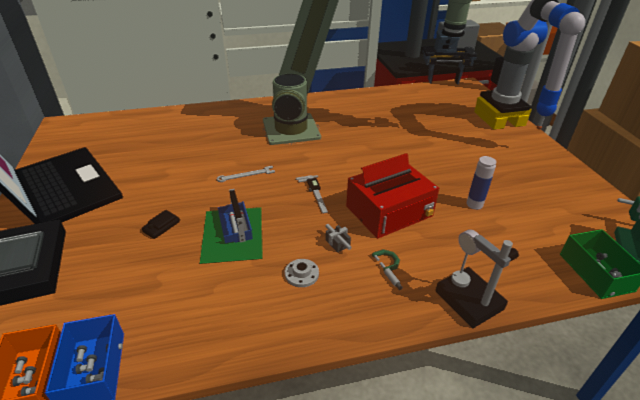

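View pics/side0.png

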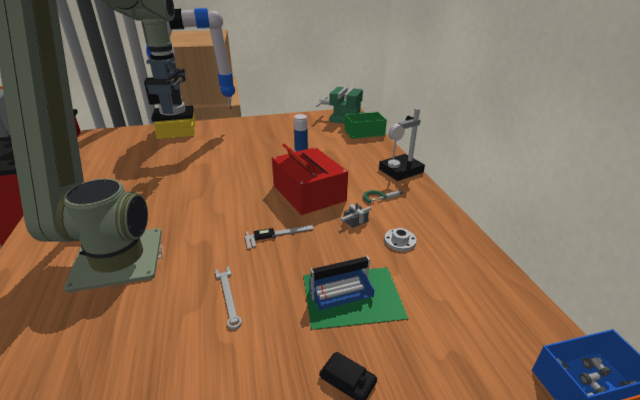

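The scene view shows the mat around (232,236) with the tray on its left-centre part, and the red box at (392,195) with its flap open at the back. Side view: tray at (342,283), mat (355,295), box (310,180). The flap leans up on the robot side. Next step is the depth cloud.

```bash
cat > h.py <<'E'
import numpy as np,cv2
from scipy.spatial.transform import Rotation as R
def cloud(z,c,fish=False):
    K=c['intrinsics'];v,u=np.mgrid[:z.shape[0],:z.shape[1]]
    x=(u-K[0,2])/K[0,0];y=(v-K[1,2])/K[1,1]
    if fish:
        r=np.hypot(x,y)+1e-9;k=np.tan(np.minimum(r,1.4))/r;x=x*k;y=y*k
    P=np.stack([x*z,y*z,z],-1)
    return P@R.from_rotvec(c['orientation']).as_matrix().T+c['eye']
def rect(P):
    (c,s,a)=cv2.minAreaRect((P[:,:2]*1000).astype(np.float32)); return np.round(c,1),np.round(s,1),round(a,1),len(P)
E
python3 - <<'E'
import pickle;from h import *
d=pickle.load(open("d0.pkl","rb"))
for n in("scene","side"):
    p,z,c=d[n];P=cloud(z,c);h=cv2.cvtColor(p,cv2.COLOR_RGB2HSV);H,S,V=[h[...,i].astype(int) for i in range(3)]
    ok=(z>0)&(P[...,0]<1.1)&(abs(P[...,1])<.75)&(P[...,0]>.1)
    red=ok&((H<6)|(H>174))&(S>170)&(V>60)
    w=P[red]; print(n,'redz',np.percentile(w[:,2],[5,50,95,99]))
    t=w[abs(w[:,2]-.11)<.006];print('boxtop',rect(t))
    f=w[w[:,2]>.125];print('flap',rect(f),f[:,2].max(), f[f[:,2]>f[:,2].max()-.006].mean(0))
    g=ok&(H>55)&(H<85)&(S>120)&(P[...,2]<.012)
    lab=cv2.connectedComponentsWithStats(g.astype(np.uint8));i=1+np.argmax(lab[2][1:,4]);m=P[lab[1]==i]
    print('mat',rect(m),m[:,2].mean())
    mc=m[:,:2].mean(0)
    near=ok&(np.hypot(P[...,0]-mc[0],P[...,1]-mc[1])<.13)
    k=P[near&(V<70)&(P[...,2]>.055)&(P[...,2]<.1)];print('handle',rect(k),np.percentile(k[:,2],[2,50,98]))
    k=P[near&(P[...,2]>.08)&(P[...,2]<.1)];print('handletop',rect(k),k.mean(0))
    b=P[near&(H>100)&(H<130)&(S>100)&(P[...,2]<.05)];print('blue',rect(b))
E
python3 -c "
import cv2
a=cv2.imread('pics/scene0.png')[180:280,190:290];b=cv2.imread('pics/scene0.png')[140:240,340:440]
c=cv2.imread('pics/side0.png')[245:325,300:400]
c=cv2.copyMakeBorder(c,0,20,0,0,0)
e=cv2.imread('pics/side0.png')[130:230,260:360]
r=lambda i:cv2.resize(i,(300,300),interpolation=2)
import numpy as np
cv2.imwrite('pics/crop0.png',np.vstack([np.hstack([r(a),r(c)]),np.hstack([r(b),r(e)])]))"
```

```text
scene redz [0.01561088 0.09997594 0.15043707 0.16112303]
boxtop (array([572.6, 207.6]), array([170.9, 210.6]), 15.8, 1472)
flap (array([532.1, 196.1]), array([ 24. , 164.8]), 16.7, 627) 0.16522424285654314 [0.52793052 0.18793011 0.16142963]
mat (array([ 569.6, -277.2]), array([166. , 219.6]), 83.7, 1763) 0.0032309143452829104
handle (array([ 545.1, -255.3]), array([133.8,  16.1]), 4.8, 168) [0.07235621 0.08897039 0.09244527]
handletop (array([ 543.4, -255.5]), array([140.9,  16.1]), 4.8, 193) [ 0.54948362 -0.25536648  0.08877422]
blue (array([ 542. , -264.9]), array([140.8,  77.4]), 4.2, 458)
side redz [0.01100045 0.08820747 0.11280898 0.16036606]
boxtop (array([568.2, 205.8]), array([173.4, 216.4]), 16.7, 1300)
flap (array([525.7, 193.9]), array([ 22.8, 171.6]), 16.3, 131) 0.16344884414600325 [0.5229931  0.18507515 0.16013548]
mat (array([ 568. , -277.3]), array([173.5, 217.8]), 83.6, 2865) 0.002737950205487413
handle (array([ 538.1, -259.5]), array([139.7,  18.9]), 4.9, 637) [0.06640407 0.08426266 0.0906131 ]
handletop (array([ 539.9, -259.3]), array([143.2,  19.1]), 4.6, 446) [ 0.53864226 -0.26108415  0.08709603]
blue (array([ 549.5, -267.8]), array([151.7,  80.8]), 4.1, 961)
```

View pics/crop0.png

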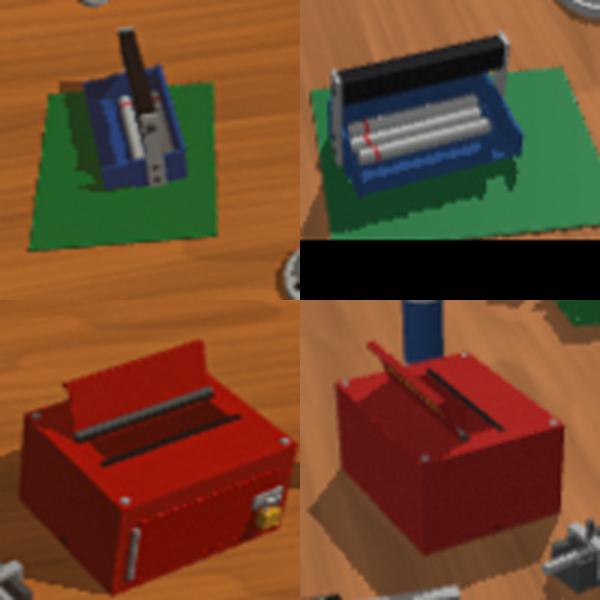

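The crops show the tray's open (lip) side facing world -y, with its high wall on +y. The padlock is on the box's +x side, and the flap stands open at about 1.95 on the -x side, so I pour from the +x side with the tray yaw equal to the box yaw (~16°).

```bash
cat >> h.py <<'E'
def mat(yaw,tilt=0,flip=False):
    """tool orientation: x down, y(jaw) along tray x (yaw deg), then tray tipped lip-down by tilt deg"""
    Z=R.from_euler('z',yaw,degrees=True)
    T=R.from_euler('y',-tilt,degrees=True)
    s=-1 if flip else 1
    b=R.from_matrix(np.array([[0,0,-1],[s,0,0],[0,-s,0]],float).T.reshape(3,3).T if 0 else np.column_stack([[0,0,-1],[s,0,0],np.cross([0,0,-1],[s,0,0])]))
    return Z*T*b
def delta(st,pos,rot):
    r0=R.from_rotvec(st['orientation'])
    return np.round(r0.inv().apply(np.array(pos)-st['position']),4),np.round((r0.inv()*rot).as_rotvec(),4)
E
python3 - <<'E'
from h import *;from rig import manip;import pickle
s=manip.read_state();M=R.from_rotvec(s['orientation']).as_matrix();print(M.round(3))
for f in(0,1):print(delta(s,[.5415,-.2575,.26],mat(94.8,0,f)))
d=pickle.load(open("d0.pkl","rb"))
p,z,c=d['scene'];P=cloud(z,c)
for n,(u,v) in dict(can=(484,163),vb=(338,235),cal=(315,193),flange=(302,268)).items():print(n,P[v,u].round(3))
E
```

```text
[[-0.     0.252  0.968]
 [-0.001  0.968 -0.252]
 [-1.    -0.001 -0.   ]]
(array([ 0.0325, -0.6874,  0.5889]), array([-3.386e-01, -2.000e-04,  1.300e-03]))
(array([ 0.0325, -0.6874,  0.5889]), array([2.803e+00, 1.800e-03, 3.000e-04]))
can [0.61  0.469 0.17 ]
vb [0.67  0.015 0.029]
cal [0.436 0.002 0.004]
flange [ 0.772 -0.11   0.033]
```

```bash
python3 -m pendant '[{"y":-0.03,"z":0.03,"grip":1},{"y":-0.06,"z":0.05,"rx":-0.03,"grip":1},{"y":-0.12,"z":0.1,"rx":-0.06,"grip":1},{"y":-0.17,"z":0.145,"rx":-0.09,"grip":1},{"y":-0.22,"z":0.19,"rx":-0.12,"grip":1},{"y":-0.27,"z":0.23,"rx":-0.15,"grip":1},{"y":-0.32,"z":0.275,"rx":-0.18,"grip":1},{"y":-0.37,"z":0.317,"rx":-0.2,"grip":1},{"y":-0.41,"z":0.35,"rx":-0.22,"grip":1},{"y":-0.44,"z":0.377,"rx":-0.24,"grip":1}]' 50
python3 -m pendant '[{"y":-0.04,"z":0.034,"rx":-0.02},{"y":-0.08,"z":0.068,"rx":-0.04},{"y":-0.12,"z":0.1,"rx":-0.06},{"y":-0.16,"z":0.137,"rx":-0.08},{"y":-0.2,"z":0.172,"rx":-0.1},{"y":-0.235,"z":0.2,"rx":-0.1},{"x":0.01,"y":-0.2474,"z":0.212,"rx":-0.0986},{"x":0.02,"y":-0.2474,"z":0.212,"rx":-0.0986},{"x":0.02,"y":-0.2474,"z":0.212,"rx":-0.0986},{"x":0.02,"y":-0.2474,"z":0.212,"rx":-0.0986}]'
cat > look.py <<'E'
import sys,pickle;from h import *;from rig import manip
s=manip.read_state();c=manip.calibration("wrist");p,z=manip.get_image("wrist")
cv2.imwrite(sys.argv[1],p[:,:,::-1]);pickle.dump((p,z,c,s),open("w.pkl","wb"))
print(s['position'].round(4),s['qpos'].round(2),s['clock'])
print(R.from_rotvec(s['orientation']).as_matrix().round(3))
E
python3 look.py pics/w1.png
python3 - <<'E'
from h import *;import pickle
p,z,c,s=pickle.load(open("w.pkl","rb"));P=cloud(z,c,True);h=cv2.cvtColor(p,cv2.COLOR_RGB2HSV);H,S,V=[h[...,i].astype(int) for i in range(3)]
ok=(z>0)&(np.hypot(P[...,0]-.56,P[...,1]+.27)<.17)
k=P[ok&(V<70)&(S<120)&(P[...,2]>.082)&(P[...,2]<.1)];print('handle',rect(k),k.mean(0))
b=P[ok&(H>100)&(H<130)&(S>100)&(P[...,2]<.045)];print('blue',rect(b))
g=P[ok&(H>55)&(H<85)&(S>120)&(P[...,2]<.012)];print('mat',rect(g),g[:,2].mean())
print(delta(s,[.5415,-.2575,.137],mat(94.8)))
E
```

```text
[0.1448 0.5562 0.2916] [ 1.3   0.32  1.57 -0.    1.26 -0.02] 0.15
[[-0.     0.252  0.968]
 [-0.001  0.968 -0.252]
 [-1.    -0.001 -0.   ]]
handle (array([ 478.8, -254.4]), array([3.6, 2.8]), 18.1, 4) [ 0.47842283 -0.25453889  0.08544076]
blue (array([ 500.6, -266.8]), array([53.1, 79. ]), 5.5, 127)
mat (array([ 480.5, -310.4]), array([ 74.7, 138.8]), 36.8, 112) 0.0026036404127467916
(array([ 0.1555, -0.6872,  0.589 ]), array([-3.386e-01, -2.000e-04,  1.300e-03]))validation failed for argument at $[0]...
validation failed for argument at $[0]...
```

View pics/w1.png

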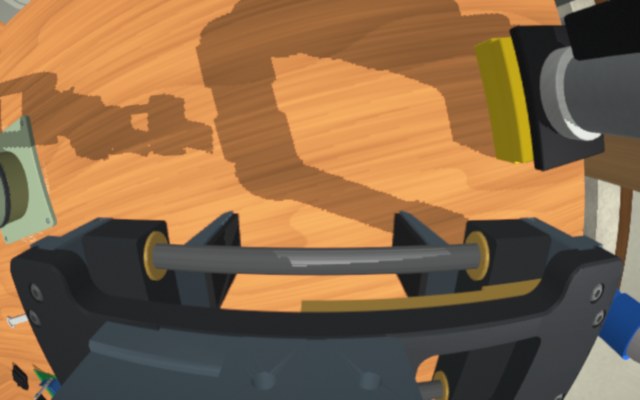

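The move was refused because every row needs all seven keys. The arm hasn't moved, and the picture shows only bench and gripper. I'll retype the rows in full.

```bash
python3 -m pendant '[{"rx":0,"ry":0,"rz":0,"x":0,"y":-0.03,"z":0.025,"grip":1},{"rx":-0.03,"ry":0,"rz":0,"x":0,"y":-0.07,"z":0.06,"grip":1},{"rx":-0.06,"ry":0,"rz":0,"x":0,"y":-0.115,"z":0.1,"grip":1},{"rx":-0.09,"ry":0,"rz":0,"x":0,"y":-0.16,"z":0.137,"grip":1},{"rx":-0.12,"ry":0,"rz":0,"x":0,"y":-0.205,"z":0.176,"grip":1},{"rx":-0.15,"ry":0,"rz":0,"x":0,"y":-0.25,"z":0.214,"grip":1},{"rx":-0.18,"ry":0,"rz":0,"x":0,"y":-0.295,"z":0.253,"grip":1},{"rx":-0.2,"ry":0,"rz":0,"x":0,"y":-0.34,"z":0.29,"grip":1},{"rx":-0.22,"ry":0,"rz":0,"x":0,"y":-0.38,"z":0.325,"grip":1},{"rx":-0.24,"ry":0,"rz":0,"x":0,"y":-0.42,"z":0.36,"grip":1}]' 50
cat > dl.py <<'E'
import sys;from h import *;from rig import manip
s=manip.read_state();a=[float(v) for v in sys.argv[1:]]
print(delta(s,a[:3],mat(*a[3:])),s['position'].round(4),s['qpos'].round(2),s['finger_gap'].round(4),s['wrist_force'].round(1),s['clock'])
E
python3 dl.py .5415 -.2575 .26 94.8
```

```text
clock: 1.45
position: [0.3879, 0.0575, 0.2924]
orientation: [0.012, 1.57, -0.011]
wrist_force: [1.0, 0.6, -0.6]
finger_gap: 0.091Traceback (most recent call last):
  File "dl.py", line 3, in <module>
    print(delta(s,a[:3],mat(*a[3:])),s['position'].round(4),s['qpos'].round(2),s['finger_gap'].round(4),s['wrist_force'].round(1),s['clock'])
                                                                               ^^^^^^^^^^^^^^^^^^^^^
AttributeError: 'float' object has no attribute 'round'
```

```bash
sed -i "s/s\['finger_gap'\].round(4)/s['finger_gap']/" dl.py; python3 dl.py .5415 -.2575 .26 94.8
```

```text
(array([ 0.0324, -0.3128,  0.1581]), array([-0.0983,  0.0008, -0.0004])) [0.3879 0.0575 0.2924] [ 0.12  0.03  1.93  0.    1.18 -1.44] 0.09103450436946517 [ 1.   0.6 -0.6] 1.45
```

```bash
python3 -m pendant '[{"rx":-0.01,"ry":0,"rz":0,"x":0,"y":-0.03,"z":0.015,"grip":1},{"rx":-0.03,"ry":0,"rz":0,"x":0,"y":-0.075,"z":0.038,"grip":1},{"rx":-0.045,"ry":0,"rz":0,"x":0,"y":-0.125,"z":0.063,"grip":1},{"rx":-0.06,"ry":0,"rz":0,"x":0,"y":-0.175,"z":0.088,"grip":1},{"rx":-0.08,"ry":0,"rz":0,"x":0.01,"y":-0.225,"z":0.114,"grip":1},{"rx":-0.09,"ry":0,"rz":0,"x":0.02,"y":-0.27,"z":0.137,"grip":1},{"rx":-0.098,"ry":0,"rz":0,"x":0.03,"y":-0.3,"z":0.152,"grip":1},{"rx":-0.098,"ry":0,"rz":0,"x":0.03,"y":-0.313,"z":0.158,"grip":1},{"rx":-0.098,"ry":0,"rz":0,"x":0.03,"y":-0.313,"z":0.158,"grip":1}]' 50
python3 look.py pics/w2.png
python3 - <<'E'
from h import *;import pickle
p,z,c,s=pickle.load(open("w.pkl","rb"));P=cloud(z,c,True);h=cv2.cvtColor(p,cv2.COLOR_RGB2HSV);H,S,V=[h[...,i].astype(int) for i in range(3)]
ok=(z>0)&(np.hypot(P[...,0]-.56,P[...,1]+.27)<.17)
k=P[ok&(P[...,2]>.08)&(P[...,2]<.1)];print('handle',rect(k),k.mean(0))
b=P[ok&(H>100)&(H<130)&(S>100)&(P[...,2]<.045)];print('blue',rect(b))
g=P[ok&(H>55)&(H<85)&(S>120)&(P[...,2]<.012)];print('mat',rect(g),g[:,2].mean())
print(delta(s,[.5415,-.2575,.137],mat(94.8)))
E
```

```text
clock: 2.58
position: [0.5408, -0.2561, 0.2622]
orientation: [-0.064, 1.57, 0.065]
wrist_force: [0.8, 0.5, -0.7]
finger_gap: 0.0915
[ 0.5408 -0.2561  0.2622] [-0.46  0.38  1.56  0.    1.21 -2.12] 2.575
[[-0.    -0.082  0.997]
 [ 0.001  0.997  0.082]
 [-1.     0.001 -0.   ]]
handle (array([ 528.1, -258.3]), array([117. ,  16.4]), 5.0, 2333) [ 0.5269945  -0.25796107  0.08820509]
blue (array([ 542.2, -266.4]), array([133.2,  78.7]), 4.7, 4601)
mat (array([ 568.1, -277. ]), array([167.8, 217.3]), 83.8, 10641) 0.0023682425700777255
(array([ 0.1252, -0.0015,  0.0006]), array([-0.0014, -0.0003, -0.0007]))
```

View pics/w2.png

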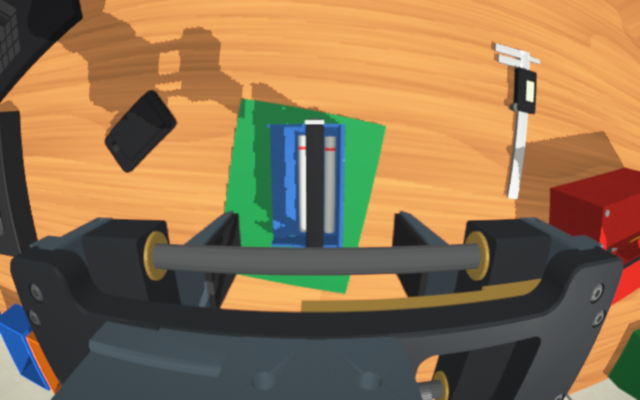

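The wrist view confirms the tray at about (305,185) with handle (315,180) centred between the fingers; ramp on the left (-y). Handle at (0.5415, -0.257), so I can descend and grip.

```bash
python3 -m pendant '[{"rx":0,"ry":0,"rz":0,"x":0.03,"y":-0.001,"z":0.0005,"grip":1},{"rx":0,"ry":0,"rz":0,"x":0.06,"y":-0.001,"z":0.0005,"grip":1},{"rx":0,"ry":0,"rz":0,"x":0.09,"y":-0.001,"z":0.0005,"grip":1},{"rx":0,"ry":0,"rz":0,"x":0.11,"y":-0.001,"z":0.0005,"grip":1},{"rx":0,"ry":0,"rz":0,"x":0.12,"y":-0.001,"z":0.0005,"grip":1},{"rx":0,"ry":0,"rz":0,"x":0.125,"y":-0.001,"z":0.0005,"grip":1},{"rx":0,"ry":0,"rz":0,"x":0.125,"y":-0.001,"z":0.0005,"grip":1}]' 50
python3 -m pendant '[{"rx":0,"ry":0,"rz":0,"x":0,"y":0,"z":0,"grip":-1},{"rx":0,"ry":0,"rz":0,"x":0,"y":0,"z":0,"grip":-1},{"rx":0,"ry":0,"rz":0,"x":0,"y":0,"z":0,"grip":-1},{"rx":0,"ry":0,"rz":0,"x":0,"y":0,"z":0,"grip":-1},{"rx":0,"ry":0,"rz":0,"x":0,"y":0,"z":0,"grip":-1},{"rx":0,"ry":0,"rz":0,"x":0,"y":0,"z":0,"grip":-1},{"rx":0,"ry":0,"rz":0,"x":0,"y":0,"z":0,"grip":-1},{"rx":0,"ry":0,"rz":0,"x":0,"y":0,"z":0,"grip":-1}]' 50
```

```text
clock: 3.5
position: [0.5416, -0.2567, 0.1378]
orientation: [-0.066, 1.569, 0.065]
wrist_force: [1.2, -0.6, 0.6]
finger_gap: 0.0911
clock: 4.5
position: [0.5414, -0.2571, 0.1372]
orientation: [-0.066, 1.57, 0.065]
wrist_force: [0.2, -1.0, -4.6]
finger_gap: 0.0158
```

```bash
python3 -m pendant '[{"rx":0,"ry":0,"rz":0,"x":-0.005,"y":0,"z":0,"grip":-1},{"rx":0,"ry":0,"rz":0,"x":-0.015,"y":0,"z":0,"grip":-1},{"rx":0,"ry":0,"rz":0,"x":-0.035,"y":0,"z":0,"grip":-1},{"rx":0,"ry":0,"rz":0,"x":-0.06,"y":0,"z":0,"grip":-1},{"rx":0,"ry":0,"rz":0,"x":-0.09,"y":0,"z":0,"grip":-1},{"rx":0,"ry":0,"rz":0,"x":-0.12,"y":0,"z":0,"grip":-1},{"rx":0,"ry":0,"rz":0,"x":-0.15,"y":0,"z":0,"grip":-1},{"rx":0,"ry":0,"rz":0,"x":-0.175,"y":0,"z":0,"grip":-1},{"rx":0,"ry":0,"rz":0,"x":-0.19,"y":0,"z":0,"grip":-1},{"rx":0,"ry":0,"rz":0,"x":-0.2,"y":0,"z":0,"grip":-1}]' 50
python3 dl.py .627 .2235 .337 16.2
```

```text
clock: 5.75
position: [0.5412, -0.2568, 0.3377]
orientation: [-0.065, 1.57, 0.066]
wrist_force: [0.5, 0.2, -3.9]
finger_gap: 0.0156
(array([0.0008, 0.4715, 0.1254]), array([ 1.3713e+00, -3.0000e-04, -1.0000e-04])) [ 0.5412 -0.2568  0.3377] [-0.46  0.33  1.43  0.    1.38 -2.12] 0.015622077742902337 [ 0.5  0.2 -3.9] 5.75
```

```bash
python3 -m pendant '[{"rx":0.014,"ry":0,"rz":0,"x":0,"y":0.005,"z":0.001,"grip":-1},{"rx":0.04,"ry":0,"rz":0,"x":0,"y":0.014,"z":0.004,"grip":-1},{"rx":0.08,"ry":0,"rz":0,"x":0,"y":0.028,"z":0.007,"grip":-1},{"rx":0.14,"ry":0,"rz":0,"x":0,"y":0.047,"z":0.012,"grip":-1},{"rx":0.205,"ry":0,"rz":0,"x":0,"y":0.07,"z":0.019,"grip":-1},{"rx":0.275,"ry":0,"rz":0,"x":0,"y":0.094,"z":0.025,"grip":-1},{"rx":0.343,"ry":0,"rz":0,"x":0,"y":0.118,"z":0.031,"grip":-1},{"rx":0.411,"ry":0,"rz":0,"x":0,"y":0.141,"z":0.037,"grip":-1},{"rx":0.48,"ry":0,"rz":0,"x":0,"y":0.165,"z":0.044,"grip":-1},{"rx":0.548,"ry":0,"rz":0,"x":0,"y":0.189,"z":0.05,"grip":-1}]' 50
python3 -m pendant '[{"rx":0.068,"ry":0,"rz":0,"x":0,"y":0.023,"z":-0.007,"grip":-1},{"rx":0.136,"ry":0,"rz":0,"x":0,"y":0.046,"z":-0.014,"grip":-1},{"rx":0.204,"ry":0,"rz":0,"x":0,"y":0.07,"z":-0.021,"grip":-1},{"rx":0.272,"ry":0,"rz":0,"x":0,"y":0.093,"z":-0.028,"grip":-1},{"rx":0.34,"ry":0,"rz":0,"x":0,"y":0.116,"z":-0.035,"grip":-1},{"rx":0.41,"ry":0,"rz":0,"x":0,"y":0.14,"z":-0.042,"grip":-1},{"rx":0.48,"ry":0,"rz":0,"x":0,"y":0.164,"z":-0.049,"grip":-1},{"rx":0.55,"ry":0,"rz":0,"x":0,"y":0.187,"z":-0.056,"grip":-1},{"rx":0.61,"ry":0,"rz":0,"x":0,"y":0.208,"z":-0.062,"grip":-1},{"rx":0.66,"ry":0,"rz":0,"x":0,"y":0.225,"z":-0.067,"grip":-1}]' 50
python3 dl.py .627 .2235 .337 16.2
```

```text
clock: 7.0
position: [0.5752, -0.0633, 0.3358]
orientation: [0.367, 1.542, -0.367]
wrist_force: [0.2, 0.0, -5.4]
finger_gap: 0.0156
clock: 8.25
position: [0.616, 0.1679, 0.3356]
orientation: [0.875, 1.39, -0.878]
wrist_force: [-0.3, -0.0, -4.8]
finger_gap: 0.0154
(array([-0.0015,  0.0338, -0.0455]), array([ 0.1618, -0.0007,  0.0029])) [0.616  0.1679 0.3356] [ 0.25  0.4   1.33  0.    1.41 -0.2 ] 0.015444248856575478 [-0.3 -0.  -4.8] 8.25
```

```bash
python3 -m pendant '[{"rx":0.05,"ry":0,"rz":0,"x":0,"y":0.01,"z":-0.013,"grip":-1},{"rx":0.09,"ry":0,"rz":0,"x":0,"y":0.018,"z":-0.025,"grip":-1},{"rx":0.125,"ry":0,"rz":0,"x":0.002,"y":0.025,"z":-0.034,"grip":-1},{"rx":0.145,"ry":0,"rz":0,"x":0.005,"y":0.03,"z":-0.04,"grip":-1},{"rx":0.16,"ry":0,"rz":0,"x":0.01,"y":0.033,"z":-0.044,"grip":-1},{"rx":0.162,"ry":0,"rz":0,"x":0.02,"y":0.034,"z":-0.0455,"grip":-1},{"rx":0.162,"ry":0,"rz":0,"x":0.03,"y":0.034,"z":-0.0455,"grip":-1},{"rx":0.162,"ry":0,"rz":0,"x":0.03,"y":0.034,"z":-0.0455,"grip":-1},{"rx":0.162,"ry":0,"rz":0,"x":0.03,"y":0.034,"z":-0.0455,"grip":-1}]' 50
python3 look.py pics/w3.png
python3 - <<'E'
from h import *;import pickle
from rig import manip
p,z,c,s=pickle.load(open("w.pkl","rb"));P=cloud(z,c,True)
def ana(p,P,z,n):
    h=cv2.cvtColor(p,cv2.COLOR_RGB2HSV);H,S,V=[h[...,i].astype(int) for i in range(3)]
    red=(z>0)&((H<6)|(H>174))&(S>150)&(V>40)&(P[...,0]>.3)&(P[...,0]<.8)&(P[...,1]>0)&(P[...,1]<.4)
    t=P[red&(abs(P[...,2]-.11)<.004)];print(n,'top',rect(t),np.median(t[:,2]))
    f=P[red&(P[...,2]>.125)];print('flap',rect(f),f[:,2].max())
    # box frame
    Rb=R.from_euler('z',16.2,degrees=True).as_matrix();q=(P-[.5705,.2068,0])@Rb
    m=(z>0)&(abs(q[...,1])<.05)&(abs(q[...,0])<.06)&(q[...,2]<.100)&(q[...,2]>-.02);
    if m.sum():print('inside x range',np.percentile(q[m][:,0],[1,50,99]))
    b=P[(z>0)&(H>100)&(H<130)&(S>100)&(P[...,2]>.14)&(P[...,2]<.3)&(np.hypot(P[...,0]-.627,P[...,1]-.2235)<.12)]
    if len(b)>20:print('tray',rect(b),b[:,2].min(),b[:,2].max())
ana(p,P,z,'wrist')
for n in('scene','side'):
    c=manip.calibration(n);p,z=manip.get_image(n);cv2.imwrite(f'pics/{n}3.png',p[:,:,::-1]);ana(p,cloud(z,c),z,n)
a=cv2.imread('pics/w3.png')[:300,150:550];b=cv2.imread('pics/scene3.png')[60:240,310:490];e=cv2.imread('pics/side3.png')[80:220,230:390]
r=lambda i:cv2.resize(i,(400,300),interpolation=2)
cv2.imwrite('pics/c3.png',np.vstack([np.hstack([r(a),r(b)]),np.hstack([r(e),r(e)*0])]))
E
python3 dl.py .627 .2235 .258 16.2
```

```text
clock: 9.38
position: [0.6276, 0.2222, 0.3074]
orientation: [0.998, 1.33, -0.997]
wrist_force: [0.2, -0.2, -5.1]
finger_gap: 0.016
[0.6276 0.2222 0.3074] [0.32 0.46 1.31 0.   1.37 0.04] 9.375
[[ 0.    0.96  0.28]
 [ 0.    0.28 -0.96]
 [-1.    0.   -0.  ]]
wrist top (array([570. , 207.9]), array([169.1, 208.4]), 15.9, 5510) 0.10927349100236605
flap (array([574.7, 233.8]), array([133.9, 118.8]), 16.1, 4672) 0.33028254411693814
inside x range [-0.04437495 -0.03713689 -0.03067637]
tray (array([612.2, 241.7]), array([78.4, 89.9]), 15.8, 5919) 0.1734354957559175 0.26703663831727115
scene top (array([572.4, 207.4]), array([170.3, 212.7]), 15.3, 1257) 0.11075785785347736
flap (array([592.2, 193.7]), array([148.7, 113.3]), 23.2, 298) 0.474955067580339
tray (array([619.1, 220.8]), array([ 83.7, 133.6]), 15.7, 532) 0.1746891863114547 0.23060692224192825
side top (array([568.5, 205.5]), array([172.7, 215.5]), 15.9, 1284) 0.10961869389775603
flap (array([526.1, 192.7]), array([ 22.1, 169.6]), 16.0, 125) 0.16321921217834767
tray (array([616.1, 219.2]), array([ 79. , 140.7]), 16.2, 457) 0.17362852114804528 0.24257331228648493
(array([ 0.0498, -0.0004, -0.0013]), array([ 0.0011, -0.0001, -0.0011])) [0.6277 0.2223 0.3078] [0.32 0.46 1.31 0.   1.37 0.04] 0.015806800789582177 [-0.5  0.  -5.4] 9.525
```

View pics/c3.png

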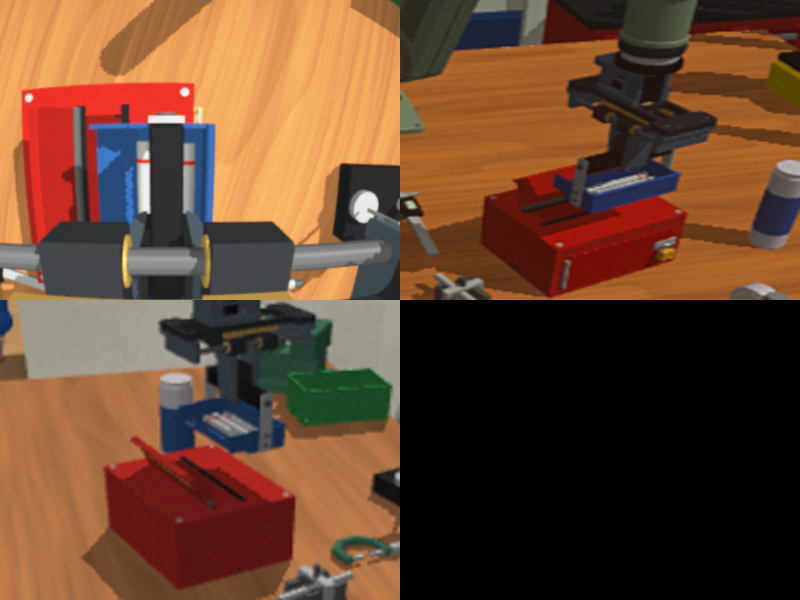

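The wrist view shows the lip edge (crop 97) just above the slot (about 92–126) and the pins still lying in the tray. The box estimate repeats: centre (0.570, 0.207), yaw 16°. Now I'll work out the tipping poses.

Run:
```python
from h import *;from rig import manip
s=manip.read_state();Z=R.from_euler('z',16,degrees=True)
for th,xl,zl in[(0,.012,.150),(0,.012,.136),(6,.012,.133),(10,.012,.130),(14,.012,.127),(18,.012,.125),(22,.012,.124),(26,.012,.124),(30,.012,.124),(35,.012,.124),(40,.012,.124),(45,.012,.124)]:
    T=R.from_euler('y',-th,degrees=True)
    pos=np.array([.570,.207,0])+Z.apply([xl,0,zl]+T.apply([.049,0,.063+.060]))
    print(th,*delta(s,pos,mat(16,th)),pos.round(3))
```

```text
0 [ 0.0348  0.0013 -0.0012] [ 0.0046 -0.0001 -0.0011] [0.629 0.224 0.273]
0 [ 0.0488  0.0013 -0.0012] [ 0.0046 -0.0001 -0.0011] [0.629 0.224 0.259]
6 [ 0.0474 -0.0118 -0.0012] [ 0.0046 -0.0004  0.1036] [0.616 0.22  0.26 ]
10 [ 0.0482 -0.0208 -0.0013] [ 0.0045 -0.0005  0.1734] [0.607 0.218 0.26 ]
14 [ 0.0496 -0.0299 -0.0013] [ 0.0045 -0.0007  0.2432] [0.599 0.215 0.258]
18 [ 0.0507 -0.0391 -0.0014] [ 0.0045 -0.0009  0.3131] [0.59  0.213 0.257]
22 [ 0.0514 -0.0483 -0.0014] [ 0.0045 -0.001   0.3829] [0.581 0.21  0.256]
26 [ 0.0517 -0.0576 -0.0014] [ 0.0045 -0.0012  0.4527] [0.572 0.208 0.256]
30 [ 0.0527 -0.0668 -0.0015] [ 0.0044 -0.0013  0.5225] [0.563 0.205 0.255]
35 [ 0.0549 -0.0781 -0.0015] [ 0.0044 -0.0015  0.6098] [0.552 0.202 0.253]
40 [ 0.058  -0.0892 -0.0016] [ 0.0043 -0.0017  0.697 ] [0.542 0.199 0.25 ]
45 [ 0.0621 -0.1    -0.0016] [ 0.0043 -0.0019  0.7843] [0.531 0.196 0.246]
```

```bash
python3 -m pendant '[{"rx":0,"ry":0,"rz":0,"x":0.012,"y":0.001,"z":-0.001,"grip":-1},{"rx":0.004,"ry":0,"rz":0,"x":0.03,"y":0.001,"z":-0.001,"grip":-1},{"rx":0.004,"ry":0,"rz":0,"x":0.043,"y":0.001,"z":-0.001,"grip":-1},{"rx":0.004,"ry":0,"rz":0,"x":0.049,"y":0.001,"z":-0.001,"grip":-1},{"rx":0.004,"ry":0,"rz":0.035,"x":0.048,"y":-0.003,"z":-0.001,"grip":-1},{"rx":0.004,"ry":0,"rz":0.07,"x":0.0477,"y":-0.0075,"z":-0.001,"grip":-1},{"rx":0.004,"ry":0,"rz":0.104,"x":0.0474,"y":-0.012,"z":-0.001,"grip":-1},{"rx":0.004,"ry":0,"rz":0.14,"x":0.048,"y":-0.016,"z":-0.001,"grip":-1},{"rx":0.004,"ry":0,"rz":0.173,"x":0.048,"y":-0.021,"z":-0.001,"grip":-1},{"rx":0.004,"ry":0,"rz":0.208,"x":0.049,"y":-0.025,"z":-0.001,"grip":-1}]' 50
python3 - <<'E'
from h import *;from rig import manip
s=manip.read_state();Z=R.from_euler('z',16,degrees=True);print(s['qpos'].round(2))
for th,xl,zl in[(12,.012,.1285),(16,.012,.126),(20,.012,.1245),(24,.012,.124),(28,.012,.124),(32,.012,.124),(36,.012,.124),(40,.012,.124),(44,.012,.124)]:
    T=R.from_euler('y',-th,degrees=True)
    pos=np.array([.570,.207,0])+Z.apply([xl,0,zl]+T.apply([.049,0,.063+.060]))
    print(th,*delta(s,pos,mat(16,th)),pos.round(3))
E
```

```text
clock: 10.78
position: [0.603, 0.2163, 0.2586]
orientation: [1.115, 1.197, -0.842]
wrist_force: [-0.1, -0.4, -4.7]
finger_gap: 0.0159
[ 0.33  0.37  1.6  -0.01  0.97  0.06]
12 [-0.0004  0.0002 -0.0002] [ 0.0006 -0.0007  0.0003] [0.603 0.216 0.259]
16 [-0.001  -0.009  -0.0002] [ 0.0006 -0.0007  0.0701] [0.594 0.214 0.258]
20 [-0.0021 -0.0182 -0.0002] [ 0.0006 -0.0007  0.1399] [0.585 0.211 0.257]
24 [-0.0035 -0.0274 -0.0002] [ 0.0006 -0.0008  0.2097] [0.576 0.209 0.256]
28 [-0.0047 -0.0366 -0.0002] [ 0.0005 -0.0008  0.2795] [0.568 0.206 0.256]
32 [-0.0053 -0.0458 -0.0002] [ 0.0005 -0.0008  0.3493] [0.559 0.204 0.254]
36 [-0.0052 -0.055  -0.0002] [ 0.0005 -0.0008  0.4191] [0.55  0.201 0.252]
40 [-0.0046 -0.0642 -0.0002] [ 4.00e-04 -8.00e-04  4.89e-01] [0.542 0.199 0.25 ]
44 [-0.0032 -0.0734 -0.0002] [ 4.000e-04 -9.000e-04  5.588e-01] [0.533 0.196 0.247]
```

```bash
python3 -m pendant '[{"rx":0,"ry":0,"rz":0.035,"x":-0.001,"y":-0.0045,"z":0,"grip":-1},{"rx":0,"ry":0,"rz":0.07,"x":-0.001,"y":-0.009,"z":0,"grip":-1},{"rx":0,"ry":0,"rz":0.105,"x":-0.0015,"y":-0.0135,"z":0,"grip":-1},{"rx":0,"ry":0,"rz":0.122,"x":-0.002,"y":-0.016,"z":0,"grip":-1},{"rx":0,"ry":0,"rz":0.14,"x":-0.002,"y":-0.018,"z":0,"grip":-1},{"rx":0,"ry":0,"rz":0.157,"x":-0.0025,"y":-0.0205,"z":0,"grip":-1},{"rx":0,"ry":0,"rz":0.175,"x":-0.003,"y":-0.023,"z":0,"grip":-1},{"rx":0,"ry":0,"rz":0.192,"x":-0.003,"y":-0.025,"z":0,"grip":-1},{"rx":0,"ry":0,"rz":0.21,"x":-0.0035,"y":-0.0275,"z":0,"grip":-1},{"rx":0,"ry":0,"rz":0.245,"x":-0.004,"y":-0.032,"z":0,"grip":-1}]' 50
python3 -m pendant '[{"rx":0,"ry":0,"rz":0.035,"x":0.0003,"y":-0.0047,"z":0,"grip":-1},{"rx":0,"ry":0,"rz":0.07,"x":0.0006,"y":-0.0094,"z":0,"grip":-1},{"rx":0,"ry":0,"rz":0.105,"x":0.001,"y":-0.014,"z":0,"grip":-1},{"rx":0,"ry":0,"rz":0.14,"x":0.002,"y":-0.019,"z":0,"grip":-1},{"rx":0,"ry":0,"rz":0.175,"x":0.003,"y":-0.023,"z":0,"grip":-1},{"rx":0,"ry":0,"rz":0.21,"x":0.004,"y":-0.028,"z":0,"grip":-1},{"rx":0,"ry":0,"rz":0.245,"x":0.006,"y":-0.032,"z":0,"grip":-1},{"rx":0,"ry":0,"rz":0.28,"x":0.008,"y":-0.037,"z":0,"grip":-1},{"rx":0,"ry":0,"rz":0.28,"x":0.008,"y":-0.037,"z":0,"grip":-1},{"rx":0,"ry":0,"rz":0.28,"x":0.008,"y":-0.037,"z":0,"grip":-1}]' 50
python3 - <<'E'
from h import *;from rig import manip
o=[]
for n,(a,b,c,d) in dict(wrist=(0,300,150,550),scene=(60,240,310,490),side=(80,220,230,390)).items():
    p,z=manip.get_image(n);o.append(cv2.resize(p[a:b,c:d,::-1],(400,300),interpolation=2))
cv2.imwrite('pics/c4.png',np.vstack([np.hstack(o[:2]),np.hstack([o[2],o[2]*0])]))
E
python3 dl.py .627 .2235 .34 16 0
```

```text
clock: 12.02
position: [0.5727, 0.2076, 0.2561]
orientation: [1.234, 1.034, -0.652]
wrist_force: [-0.2, -0.9, -1.7]
finger_gap: 0.0159
clock: 13.28
position: [0.5455, 0.2006, 0.2364]
orientation: [1.351, 0.837, -0.427]
wrist_force: [-3.3, 0.9, 8.5]
finger_gap: 0.0157
(array([-0.019 ,  0.1324,  0.0005]), array([ 0.0021, -0.003 , -0.7436])) [0.5455 0.2007 0.2364] [ 0.35  0.19  2.11 -0.43  0.11  0.48] 0.015869978993115548 [-3.6  1.2  8.2] 13.425
```

View pics/c4.png

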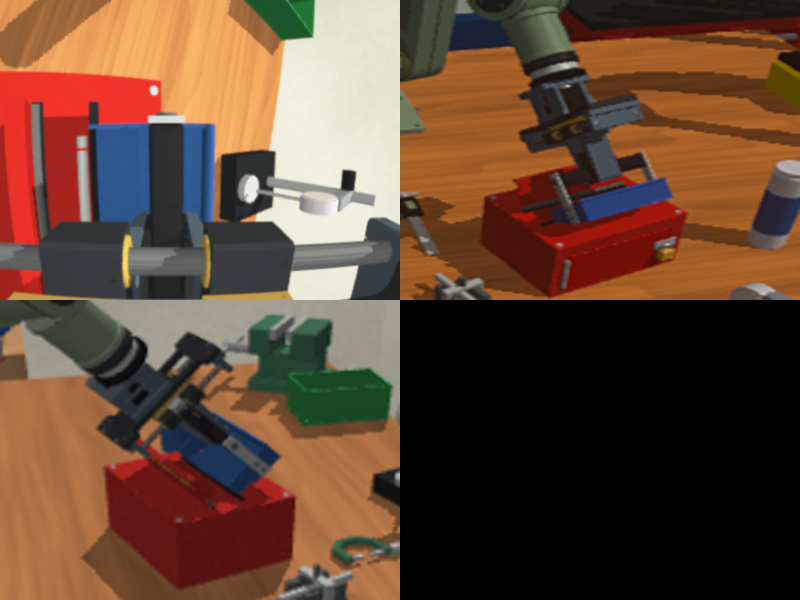

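The tray is empty: its floor is clear in the wrist view, and a pin end shows at crop (82,185) down the slot. My last rows came out about 12 mm low, so the lip touches the box top with 8 N. Backing off the way it came.

```bash
python3 -m pendant '[{"rx":0,"ry":0,"rz":0,"x":-0.005,"y":0.005,"z":0,"grip":-1},{"rx":0,"ry":0,"rz":-0.05,"x":-0.01,"y":0.018,"z":0,"grip":-1},{"rx":0,"ry":0,"rz":-0.12,"x":-0.015,"y":0.033,"z":0,"grip":-1},{"rx":0,"ry":0,"rz":-0.2,"x":-0.019,"y":0.048,"z":0,"grip":-1},{"rx":0,"ry":0,"rz":-0.3,"x":-0.019,"y":0.063,"z":0,"grip":-1},{"rx":0,"ry":0,"rz":-0.4,"x":-0.019,"y":0.078,"z":0,"grip":-1},{"rx":0,"ry":0,"rz":-0.5,"x":-0.019,"y":0.093,"z":0,"grip":-1},{"rx":0,"ry":0,"rz":-0.6,"x":-0.019,"y":0.108,"z":0,"grip":-1},{"rx":0,"ry":0,"rz":-0.69,"x":-0.019,"y":0.123,"z":0,"grip":-1},{"rx":0,"ry":0,"rz":-0.7436,"x":-0.019,"y":0.1324,"z":0,"grip":-1}]' 50
python3 - <<'E'
from h import *;from rig import manip
o=[]
s=manip.read_state()
for n,(a,b,c,d) in dict(wrist=(0,300,150,550),scene=(60,240,310,490),side=(80,220,230,390)).items():
    p,z=manip.get_image(n);o.append(cv2.resize(p[a:b,c:d,::-1],(400,300),interpolation=2))
    P=cloud(z,manip.calibration(n),n=='wrist');h=cv2.cvtColor(p,cv2.COLOR_RGB2HSV)
    q=(P-[.570,.207,0])@R.from_euler('z',16,degrees=True).as_matrix()
    m=(z>0)&(abs(q[...,0])<.085)&(abs(q[...,1])<.105)&(q[...,2]<.3)&(q[...,2]>-.01)&(h[...,1]<80)&(h[...,2]>110)&(q[...,2]<.13)
    t=q[m];print(n,len(t),np.percentile(t,[5,50,95],axis=0).round(3) if len(t) else '')
cv2.imwrite('pics/c5.png',np.vstack([np.hstack(o[:2]),np.hstack([o[2],o[2]*0])]))
E
python3 dl.py .627 .2235 .34 16 0
```

```text
clock: 14.68
position: [0.6275, 0.2233, 0.3355]
orientation: [0.996, 1.335, -1.007]
wrist_force: [0.9, -0.0, -2.4]
finger_gap: 0.016
wrist 455 [[-0.073  0.016  0.11 ]
 [-0.022  0.057  0.117]
 [ 0.078  0.098  0.118]]
scene 8 [[ 0.074 -0.097  0.112]
 [ 0.076  0.     0.112]
 [ 0.079  0.098  0.113]]
side 3 [[ 0.073 -0.099  0.111]
 [ 0.074 -0.095  0.111]
 [ 0.076  0.076  0.112]]
(array([-0.0054,  0.0001, -0.0003]), array([ 0.0007, -0.0005,  0.0083])) [0.627  0.2231 0.3346] [0.32 0.45 1.26 0.   1.44 0.04] 0.015859970842494426 [-0.5  0.7 -3.2] 14.825
```

View pics/c5.png

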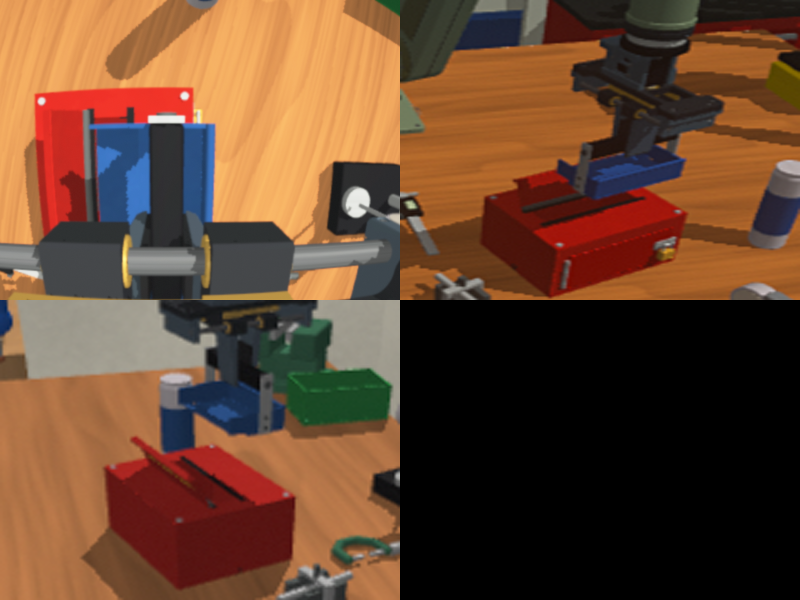

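The tray is empty and nothing lies on the box top. The wrist load dropped by about 2.7 N, which matches three pins. The flap is still open. Carrying the tray back.

```bash
python3 dl.py .568 -.275 .335 94.8 0; python3 -m pendant '[{"rx":-0.05,"ry":0,"rz":0,"x":0,"y":-0.007,"z":0.017,"grip":-1},{"rx":-0.12,"ry":0,"rz":0,"x":0,"y":-0.017,"z":0.04,"grip":-1},{"rx":-0.2,"ry":0,"rz":0,"x":0,"y":-0.028,"z":0.067,"grip":-1},{"rx":-0.29,"ry":0,"rz":0,"x":0,"y":-0.041,"z":0.097,"grip":-1},{"rx":-0.38,"ry":0,"rz":0,"x":0,"y":-0.054,"z":0.128,"grip":-1},{"rx":-0.47,"ry":0,"rz":0,"x":0,"y":-0.067,"z":0.158,"grip":-1},{"rx":-0.56,"ry":0,"rz":0,"x":0,"y":-0.08,"z":0.188,"grip":-1},{"rx":-0.65,"ry":0,"rz":0,"x":0,"y":-0.093,"z":0.218,"grip":-1},{"rx":-0.74,"ry":0,"rz":0,"x":0,"y":-0.105,"z":0.248,"grip":-1},{"rx":-0.83,"ry":0,"rz":0,"x":0,"y":-0.118,"z":0.279,"grip":-1}]' 50; python3 dl.py .568 -.275 .335 94.8 0
```

```text
(array([ 0.001 , -0.1943,  0.4625]), array([-1.3747, -0.0061,  0.0066])) [0.627  0.2231 0.3346] [0.32 0.45 1.26 0.   1.44 0.04] 0.015859970842494426 [-0.5  0.7 -3.2] 14.825
clock: 16.08
position: [0.5888, -0.0787, 0.336]
orientation: [0.356, 1.549, -0.363]
wrist_force: [0.1, -0.2, -2.6]
finger_gap: 0.0161
(array([ 0.0018, -0.1853,  0.0681]), array([-0.5414, -0.0081,  0.0044])) [ 0.5888 -0.0787  0.336 ] [-0.15  0.33  1.44 -0.    1.38 -1.26] 0.01611328718414268 [ 0.1 -0.2 -2.6] 16.075
```

```bash
python3 -m pendant '[{"rx":-0.09,"ry":-0.001,"rz":0,"x":0,"y":-0.031,"z":0.011,"grip":-1},{"rx":-0.18,"ry":-0.003,"rz":0.001,"x":0,"y":-0.062,"z":0.023,"grip":-1},{"rx":-0.27,"ry":-0.005,"rz":0.002,"x":0,"y":-0.093,"z":0.034,"grip":-1},{"rx":-0.35,"ry":-0.006,"rz":0.003,"x":0.01,"y":-0.12,"z":0.044,"grip":-1},{"rx":-0.42,"ry":-0.007,"rz":0.004,"x":0.03,"y":-0.145,"z":0.053,"grip":-1},{"rx":-0.48,"ry":-0.008,"rz":0.004,"x":0.05,"y":-0.165,"z":0.061,"grip":-1},{"rx":-0.52,"ry":-0.008,"rz":0.004,"x":0.07,"y":-0.178,"z":0.065,"grip":-1},{"rx":-0.541,"ry":-0.008,"rz":0.004,"x":0.1,"y":-0.185,"z":0.068,"grip":-1},{"rx":-0.541,"ry":-0.008,"rz":0.004,"x":0.13,"y":-0.185,"z":0.068,"grip":-1},{"rx":-0.541,"ry":-0.008,"rz":0.004,"x":0.15,"y":-0.185,"z":0.068,"grip":-1}]' 50; python3 -m pendant '[{"rx":0,"ry":0,"rz":0,"x":0.01,"y":0,"z":0,"grip":-1},{"rx":0,"ry":0,"rz":0,"x":0.02,"y":0,"z":0,"grip":-1},{"rx":0,"ry":0,"rz":0,"x":0.03,"y":0,"z":0,"grip":-1},{"rx":0,"ry":0,"rz":0,"x":0.03,"y":0,"z":0,"grip":-1}]'; python3 dl.py .568 -.275 .137 94.8 0
```

```text
clock: 17.32
position: [0.5656, -0.2737, 0.1853]
orientation: [-0.063, 1.572, 0.063]
wrist_force: [0.3, -0.0, -2.2]
finger_gap: 0.0155
clock: 17.82
position: [0.5666, -0.274, 0.1561]
orientation: [-0.063, 1.573, 0.064]
wrist_force: [0.3, -0.4, -2.1]
finger_gap: 0.0157
(array([ 0.0191, -0.0012,  0.0014]), array([-0.0035, -0.0027, -0.0007])) [ 0.5666 -0.274   0.1561] [-0.47  0.51  1.62 -0.    1.01 -2.12] 0.015745581051769268 [ 0.3 -0.4 -2.1] 17.825
```

```bash
python3 -m pendant '[{"rx":0,"ry":0,"rz":0,"x":0.006,"y":0,"z":0,"grip":-1},{"rx":0,"ry":0,"rz":0,"x":0.012,"y":0,"z":0,"grip":-1},{"rx":0,"ry":0,"rz":0,"x":0.016,"y":0,"z":0,"grip":-1},{"rx":0,"ry":0,"rz":0,"x":0.0175,"y":0,"z":0,"grip":-1},{"rx":0,"ry":0,"rz":0,"x":0.0175,"y":0,"z":0,"grip":-1}]'; python3 -m pendant '[{"rx":0,"ry":0,"rz":0,"x":0.001,"y":0,"z":0,"grip":-1},{"rx":0,"ry":0,"rz":0,"x":0.002,"y":0,"z":0,"grip":-1},{"rx":0,"ry":0,"rz":0,"x":0.002,"y":0,"z":0,"grip":-1}]'
```

```text
clock: 18.45
position: [0.5668, -0.2742, 0.1391]
orientation: [-0.063, 1.572, 0.063]
wrist_force: [0.8, 0.2, -2.1]
finger_gap: 0.0158
clock: 18.82
position: [0.5669, -0.2742, 0.1373]
orientation: [-0.063, 1.571, 0.063]
wrist_force: [0.4, 0.1, -2.6]
finger_gap: 0.0157
```

```bash
python3 -m pendant '[{"rx":0,"ry":0,"rz":0,"x":0.001,"y":0,"z":0,"grip":-1},{"rx":0,"ry":0,"rz":0,"x":0.002,"y":0,"z":0,"grip":-1},{"rx":0,"ry":0,"rz":0,"x":0.002,"y":0,"z":0,"grip":-1}]'
```

```text
clock: 19.2
position: [0.5668, -0.2743, 0.1371]
orientation: [-0.063, 1.571, 0.063]
wrist_force: [-4.0, 0.4, 8.0]
finger_gap: 0.0158
```

Contact is made (8 N up). Releasing and rising.

```bash
python3 -m pendant '[{"rx":0,"ry":0,"rz":0,"x":-0.001,"y":0,"z":0,"grip":1},{"rx":0,"ry":0,"rz":0,"x":-0.001,"y":0,"z":0,"grip":1},{"rx":0,"ry":0,"rz":0,"x":-0.001,"y":0,"z":0,"grip":1},{"rx":0,"ry":0,"rz":0,"x":-0.001,"y":0,"z":0,"grip":1},{"rx":0,"ry":0,"rz":0,"x":-0.001,"y":0,"z":0,"grip":1},{"rx":0,"ry":0,"rz":0,"x":-0.02,"y":0,"z":0,"grip":1},{"rx":0,"ry":0,"rz":0,"x":-0.05,"y":0,"z":0,"grip":1},{"rx":0,"ry":0,"rz":0,"x":-0.1,"y":0,"z":0,"grip":1},{"rx":0,"ry":0,"rz":0,"x":-0.14,"y":0,"z":0,"grip":1},{"rx":0,"ry":0,"rz":0,"x":-0.17,"y":0,"z":0,"grip":1}]'
python3 look.py pics/w6.png
python3 - <<'E'
from h import *;import pickle
p,z,c,s=pickle.load(open("w.pkl","rb"));P=cloud(z,c,True);h=cv2.cvtColor(p,cv2.COLOR_RGB2HSV);H,S,V=[h[...,i].astype(int) for i in range(3)]
ok=(z>0)&(np.hypot(P[...,0]-.56,P[...,1]+.27)<.17)
k=P[ok&(P[...,2]>.08)&(P[...,2]<.1)];print('handle',rect(k),k.mean(0))
b=P[ok&(H>100)&(H<130)&(S>100)&(P[...,2]<.045)];print('blue',rect(b),b[:,2].max())
g=P[ok&(H>55)&(H<85)&(S>120)&(P[...,2]<.012)];print('mat',rect(g))
# flap push: hover behind flap, jaws closed, tool y along box x
Z=R.from_euler('z',16,degrees=True)
for bx,z in((-.11,.33),(-.11,.215),(-.03,.215),(0,.215)):
    pos=np.array([.570,.207,0])+Z.apply([bx,0,z]);print(pos.round(3),*delta(s,pos,mat(16)))
E
```

```text
clock: 20.45
position: [0.5673, -0.2742, 0.3074]
orientation: [-0.064, 1.57, 0.062]
wrist_force: [-0.6, 0.4, -0.4]
finger_gap: 0.091
[ 0.5673 -0.2742  0.3074] [-0.47  0.4   1.4  -0.    1.34 -2.12] 20.45
[[ 0.    -0.08   0.997]
 [-0.001  0.997  0.08 ]
 [-1.    -0.001  0.   ]]
handle (array([ 563.2, -273.9]), array([135.9,  16.1]), 4.8, 1978) [ 0.56022257 -0.27421427  0.08831651]
blue (array([ 567.4, -284.6]), array([132.9,  81.3]), 4.4, 5104) 0.04123315285315238
mat (array([ 568.6, -277.2]), array([167.8, 218.1]), 83.6, 12085)
[0.464 0.177 0.33 ] [-0.0231  0.4577 -0.0665] [1.3718e+00 9.0000e-04 8.0000e-04]
[0.464 0.177 0.215] [ 0.0919  0.4578 -0.0666] [1.3718e+00 9.0000e-04 8.0000e-04]
[0.541 0.199 0.215] [0.0919 0.4736 0.0119] [1.3718e+00 9.0000e-04 8.0000e-04]
[0.57  0.207 0.215] [0.0919 0.4796 0.0413] [1.3718e+00 9.0000e-04 8.0000e-04]
```

Tray stands at (0.567, -0.274), about 3 mm from the mat's centre, with the handle at the original height. Next, going behind the flap with closed fingers.

```bash
python3 -m pendant '[{"rx":0.1,"ry":0,"rz":0,"x":0,"y":0.03,"z":-0.004,"grip":1},{"rx":0.23,"ry":0,"rz":0,"x":-0.01,"y":0.075,"z":-0.01,"grip":-1},{"rx":0.37,"ry":0,"rz":0,"x":-0.02,"y":0.12,"z":-0.017,"grip":-1},{"rx":0.51,"ry":0,"rz":0,"x":-0.02,"y":0.17,"z":-0.025,"grip":-1},{"rx":0.66,"ry":0,"rz":0,"x":-0.02,"y":0.22,"z":-0.032,"grip":-1},{"rx":0.81,"ry":0,"rz":0,"x":-0.02,"y":0.27,"z":-0.04,"grip":-1},{"rx":0.96,"ry":0,"rz":0,"x":-0.02,"y":0.32,"z":-0.047,"grip":-1},{"rx":1.1,"ry":0,"rz":0,"x":-0.02,"y":0.368,"z":-0.054,"grip":-1},{"rx":1.23,"ry":0,"rz":0,"x":-0.02,"y":0.41,"z":-0.06,"grip":-1},{"rx":1.3,"ry":0,"rz":0,"x":-0.02,"y":0.435,"z":-0.064,"grip":-1}]' 30; python3 dl.py .464 .177 .222 16 0
```

```text
clock: 21.75
position: [0.4677, 0.1561, 0.3249]
orientation: [0.947, 1.357, -0.949]
wrist_force: [0.2, -0.3, 0.9]
finger_gap: 0.0044
(array([ 0.1029,  0.0039, -0.0208]), array([ 0.0709, -0.0008,  0.0022])) [0.4677 0.1561 0.3249] [ 0.3   0.17  1.69  0.    1.29 -0.05] 0.004431486435952713 [ 0.2 -0.3  0.9] 21.75
```

```bash
python3 -m pendant '[{"rx":0.05,"ry":0,"rz":0.001,"x":0,"y":0.003,"z":-0.015,"grip":-1},{"rx":0.071,"ry":0,"rz":0.002,"x":0.01,"y":0.004,"z":-0.021,"grip":-1},{"rx":0.071,"ry":0,"rz":0.002,"x":0.035,"y":0.004,"z":-0.021,"grip":-1},{"rx":0.071,"ry":0,"rz":0.002,"x":0.065,"y":0.004,"z":-0.021,"grip":-1},{"rx":0.071,"ry":0,"rz":0.002,"x":0.09,"y":0.004,"z":-0.021,"grip":-1},{"rx":0.071,"ry":0,"rz":0.002,"x":0.103,"y":0.004,"z":-0.021,"grip":-1},{"rx":0.071,"ry":0,"rz":0.002,"x":0.103,"y":0.004,"z":-0.021,"grip":-1}]'; python3 dl.py .570 .207 .222 16 0
python3 -m pendant '[{"rx":0,"ry":0,"rz":0,"x":0,"y":0.015,"z":0,"grip":-1},{"rx":0,"ry":0,"rz":0,"x":0,"y":0.03,"z":0,"grip":-1},{"rx":0,"ry":0,"rz":0,"x":0,"y":0.04,"z":0,"grip":-1},{"rx":0,"ry":0,"rz":0,"x":0,"y":0.05,"z":0,"grip":-1},{"rx":0,"ry":0,"rz":0,"x":0,"y":0.06,"z":0,"grip":-1},{"rx":0,"ry":0,"rz":0,"x":0,"y":0.07,"z":0,"grip":-1},{"rx":0,"ry":0,"rz":0,"x":0,"y":0.08,"z":0,"grip":-1},{"rx":0,"ry":0,"rz":0,"x":0,"y":0.09,"z":0,"grip":-1},{"rx":0,"ry":0,"rz":0,"x":0,"y":0.1,"z":0,"grip":-1},{"rx":0,"ry":0,"rz":0,"x":0,"y":0.11,"z":0,"grip":-1}]'; python3 dl.py .570 .207 .222 16 0
```

```text
clock: 22.62
position: [0.4645, 0.175, 0.2214]
orientation: [1.0, 1.33, -1.002]
wrist_force: [-0.1, -0.3, 0.7]
finger_gap: 0.0005
(array([-0.0008,  0.1102, -0.0017]), array([ 0.0005, -0.0003,  0.0019])) [0.4645 0.175  0.2214] [0.34 0.26 1.85 0.   1.04 0.06] 0.00047001646878338583 [-0.1 -0.3  0.7] 22.625
clock: 23.88
position: [0.5712, 0.206, 0.2224]
orientation: [1.001, 1.329, -1.0]
wrist_force: [0.1, -0.5, 0.4]
finger_gap: 0.0006
(array([ 0.0004, -0.0009, -0.0013]), array([ 0.0007, -0.0005, -0.0003])) [0.5712 0.206  0.2224] [0.33 0.42 1.59 0.   1.13 0.05] 0.0005599686552989779 [ 0.1 -0.5  0.4] 23.875
```

Rise straight up, then check everything.

```bash
python3 -m pendant '[{"rx":0,"ry":0,"rz":0,"x":-0.03,"y":0,"z":0,"grip":-1},{"rx":0,"ry":0,"rz":0,"x":-0.06,"y":0,"z":0,"grip":-1},{"rx":0,"ry":0,"rz":0,"x":-0.09,"y":-0.02,"z":0,"grip":-1},{"rx":0,"ry":0,"rz":0,"x":-0.12,"y":-0.05,"z":0,"grip":-1},{"rx":0,"ry":0,"rz":0,"x":-0.15,"y":-0.08,"z":0,"grip":-1},{"rx":0,"ry":0,"rz":0,"x":-0.16,"y":-0.1,"z":0,"grip":-1},{"rx":0,"ry":0,"rz":0,"x":-0.16,"y":-0.1,"z":0,"grip":-1}]'
python3 - <<'E'
from h import *;from rig import manip;import pickle
d=pickle.load(open("d0.pkl","rb"));o=[]
for n in('scene','side'):
    p,z=manip.get_image(n);P=cloud(z,manip.calibration(n));h=cv2.cvtColor(p,cv2.COLOR_RGB2HSV)
    q=(P-[.570,.207,0])@R.from_euler('z',16,degrees=True).as_matrix()
    m=(z>0)&(abs(q[...,0])<.08)&(abs(q[...,1])<.1)&(q[...,2]>.1)&(q[...,2]<.2);f=m&(q[...,0]>-.02)&(q[...,0]<.022)&(abs(q[...,1])<.075)
    print(n,'above box z max',np.percentile(q[m][:,2],[50,99,100]).round(3),'flap z',np.percentile(q[f][:,2],[5,50,95]).round(4),f.sum())
    diff=(cv2.absdiff(p,d[n][0]).max(2)>40)&(z>0)&(P[...,0]>.25)&(P[...,2]<.2)&(P[...,0]<1)
    for i in cv2.connectedComponentsWithStats(diff.astype(np.uint8))[2][1:]:
        if i[4]>40:print('changed',i)
    a,b=((100,100),(300,560)) if 0 else ((120,310),(180,500)) if n=='scene' else ((110,330),(200,480))
    o.append(cv2.resize(p[a[0]:a[1],b[0]:b[1],::-1],(640,300),interpolation=2))
cv2.imwrite('pics/c7.png',np.vstack(o))
print(manip.read_state()['wrist_force'].round(2))
E
```

```text
clock: 24.75
position: [0.4739, 0.1779, 0.3829]
orientation: [1.002, 1.328, -0.999]
wrist_force: [0.1, -0.3, -0.7]
finger_gap: 0.0007
scene above box z max [0.112 0.122 0.124] flap z [0.1125 0.1148 0.1173] 399
changed [349 153  60  33 397]
changed [225 166  71  25 694]
changed [366 171  54  24 534]
changed [ 210  189   42   62 1171]
side above box z max [0.111 0.121 0.124] flap z [0.1119 0.1137 0.1158] 272
changed [282 144  48  32 400]
changed [279 158  34  27 397]
changed [ 216  250   54   54 1291]
changed [ 305  255   82   74 3166]
changed [215 280  11  42 272]
changed [300 307  10  21 112]
[-0.22 -0.06 -0.35]
```

View pics/c7.png

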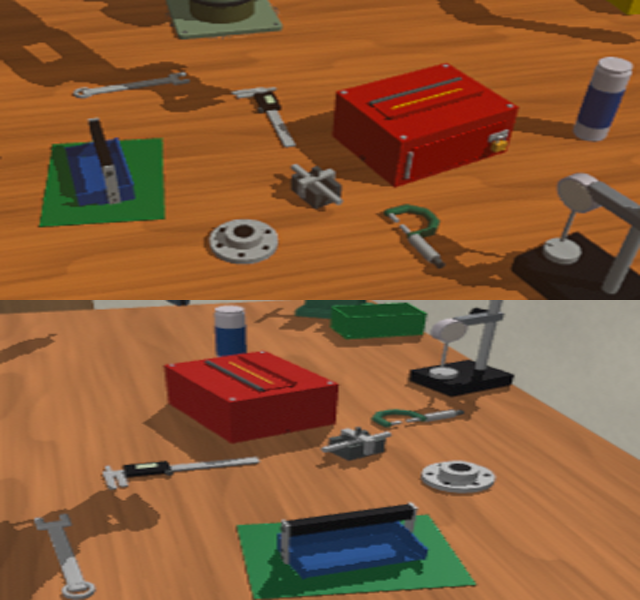

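The flap lies flat on the slot (plate at 114 mm, fold at 124 mm). The tray is empty and flat on the mat, no pins are visible outside the box, and the bystanders are where they were (the other image changes are arm shadows). Handing in.

```bash
python3 -c "
from rig import manip;print(manip.finish_job())"
```

```text
the job is handed in; nothing more can be done
None
```

I tipped all three pins into the reject box, put the empty tray back on its mat and shut the flap. The job was handed in at about 25 s; no verdict is reported.

**Last checks**
- **Tray:** it measured about 3 mm from the mat's centre, with the handle level at its original height.
- **Flap:** the plate lies flat over the slot at about 114 mm, with its edge fold at 124 mm.
- **Pins:** none are visible in the tray, on the box or on the bench. The wrist load fell by about 2.7 N after pouring, which matches three pins. I could not see the pins at rest inside the box.
- **Other things on the bench:** they look unmoved. I judged this by eye and from differences against the first pictures, where the remaining changes look like arm shadows; I did not measure each one.

**What went wrong**
- The first move was refused because its rows did not give every value. Nothing moved.
- At the end of the pour I placed the tray about 12 mm too low, and its lip pressed on the box top with about 8 N. Joint 5 also came close to its limit, 0.11 rad against 0.05. Backing off cleared both, and I saw no effect on the result.

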